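Locate and clamp a medal pallet in the marking jig

ROBOT

A 6-joint arm with a two-finger parallel gripper is mounted at the origin on the work surface. World frame = base frame: x ahead of the robot, y to its left, z up, the work surface at z = 0. Lengths are in m, angles in rad, forces in N, time in s.
With the tool pointing down it reaches from about 0.25 to 0.775 m from the base axis. Payload 8.9 kg.
Tool frame: the origin (TCP) lies at the very end of the fingers, on their centre line; the grasp point (between the pads) lies 19 mm behind it (pinch_z is the distance from the TCP to the grasp point, in m); z points along the fingers, y is the line along which they close (so a half turn about z gives the same grasp; the last joint's range is limited). The gripper opens to 85 mm and grips with 20 to 120 N. Pads are 22 mm wide; open, the fingers measure 114 mm over their backs; the gripper's body (76 mm by 85 mm) begins 54 mm behind the grasp point. The pads swing forward as they close: fully open they stand 13 mm farther back than shut.
Start: joints at [-1.314, 0.291, -0.153, 1.127, 0, 1.431], TCP at [0.202, -0.484, 0.231] pointing down, gripper open.
Joint ranges: [-2.52, 2.52], [-0.91, 1.74], [-1.3, 1.37], [-1.96, 2.02], [-1.52, 1.47], [-3.14, 3.14]. Speed limits (rad/s): [2.22, 2.22, 2.79, 3.14, 3.14, 3.14].

INTERFACE

Orientations are given as a rotation vector (axis times angle).
In Python, from rig import get_obs, camera, sign_off, pinch_z gives the robot as it stands.
- The arm moves only by the tool move_arm, never from a script. Its argument "series" is a list of rows, each a list of 3 entries, a list of its own where there are three numbers: the shift along the tool's x, y, z as a fraction of full scale, then the turn, a rotation vector about the tool's x, y, z as a fraction of full scale, then the opening, from -1 (shut) to 1 (fully open). A call has 1 to 20 rows; each row shifts and turns the commanded pose from where the row before left it, along the tool's axes as they then stand; what a row does not reach is not made up. Full scale, the value 1, is 10 cm for a shift and 60 degrees for a turn. A row lasts 1/10 s, in which the tool goes at most 50 mm and 8.59 degrees, less where a joint would pass 70% of its speed; a pose out of reach is approached as far as the arm can. A call with a number of a shift or a turn outside -1 to 1 is refused whole. A call with a gripper value outside its range is refused whole. The fingers move at their own pace and stop on an object; "newtons" is the grip in N (left out, the last holds). Time passes only in rows, so rows that do not move let the fingers close. It gives the time, the measured TCP pose, the force, the opening and the grip force at its end, in the units of the state.
- get_obs(): the state, without advancing time (a new reading comes with each control period).
- camera(name): name is "side" or "top"; returns a dict with "pixels" (400x640x3 uint8, red, green, blue), "fov_y" (degrees; the focal length in pixels is half the picture's height over the tangent of half this angle, whatever the lens; pixels are square), "cx", "cy" (the principal point, pixels), "D" ([k1, k2, p1, p2, k3] as OpenCV has them; the pictures are not rectified), "camera_from_world" (4x4, takes a point from world to camera coordinates). Camera axes: x right, y down, z forward; pixel columns grow to the right and rows downward; lengths in m; the calibration is good to about 2 mm. A picture is of the moment at which its call begins. There is no depth.
- sign_off(): hands the job in; it is judged then, once.
The state is a dict: "time": time; "joint_pos": joint angles; "joint_velocities": joint speeds; "joint_efforts": joint torques, N m; "eef_pos": TCP position; "ee_rot": TCP orientation; "force": force on the tool from outside, world axes, zero at the start; "torque": the same for the moment, N m; "finger_gap": finger opening in m; "grasp_force": force on a finger pad.
Only numpy, scipy, OpenCV 4.12 (cv2) and the standard library are available. Lean on these libraries where they do the work, as an engineer would, in place of code of your own. Each camera call takes 0.05 s, during which the arm holds its last target. There are 200 camera calls.

TASK

Lay the medal pallet flat on the jig's bed and push it square against both dowels, then slide it along them until it bears on the end stop, pressing it firmly home each time but never hard enough to bruise its edges. Then swing the clamp over so that its pad bears on the pallet, with the pallet still home on all three. Leave the other things on the bench alone.

Things in the scene. Friction and masses are not known exactly. Their poses are not given: they have to be found in the camera images.
- pallet_grip (a point): Middle of the steel nest block (30 x by 36 y, 26 mm tall, grip it here) that stands centred on the loose medal pallet, an aluminium plate 84 (x) x 120 (y) x 10 mm with straight edges. The point is 23 mm above the plate's underside; a brass medal on the block reaches 38 mm. The same either way round. 0.35 to 0.6 kg. Starts flat on the bench beside the jig.
- fixture: The marking jig, bolted to the bench: dark steel bed 200 (x) x 196 (y) x 14 mm. Origin: centre of its underside; x from the pallet's place towards the clamp, y along the row of dowels, z up. Two dowels and an end stop stand on the bed, a hold-down clamp behind the dowels (larger x). Pushing the pallet over the smooth bed takes 1 to 4 N.
- dowel_left: Steel dowel, 10 mm diameter, 18 mm tall above the bed; origin on its axis at the bed's top, at x = +22, y = +40 mm of the jig. The pallet's long edge goes against it from the -x side. Firmly home takes about 9 to 18 N of hand force; over 25 N on either dowel or on the stop bruises the edge.
- dowel_right: The other dowel, the same, at x = +22, y = -40 mm of the jig.
- end_stop: Round steel stop button, 20 mm diameter, 15 mm tall above the bed; origin on its axis at the bed's top. It is screwed into one of two seats of the jig, x = -25 and y = either +70 or -70 mm, and stops one of the pallet's short ends; the other seat is empty and flush with the bed.
- seat (a point): Where pallet_grip lies when the pallet is home (against both dowels and the stop, whichever seat the stop is in, flat on the bed, its y axis along the jig's y): x = -25, y = 0, z = 37 mm of the jig. Axes as the jig's.
- clamp_pivot (a joint): Angle of the clamp, rad. 0: arm level, handle upright, pad just touching the pallet's plate; pressed on with 8 to 15 N it goes on to -0.04 to -0.07 as the sprung pad yields, and then keeps bearing. Grows as it opens: handle swings back (to the jig's +x) and down, arm up. Starts at 1.4 to 1.6 (handle about level). Handle and arm are one piece; the stiff pivot (0.2 N m) stays where left.
- clamp_hinge (a point): Centre of the clamp's pivot (axis along the jig's y), fixed to the jig at x = +62, y = 0, z = 44 mm.
- clamp_handle (a point): Centre of the black ball knob (24 mm diameter) at the end of the clamp's handle, 76 mm from the pivot; the handle is a steel rod of 9 mm diameter. With the clamp closed the handle points up; the knob swings with the clamp in the plane square to the pivot.
- clamp_pad (a point): Centre of the face of the clamp's sprung rubber pad (14 mm diameter, yields 4 mm), 56 mm ahead of the pivot (to the jig's -x when closed) and 20 mm below it; closed, it bears 11 mm in from the plate's edge, between the dowels. The arm is a bar 12 mm wide, 10 mm thick, level with the pivot and reaching 60 mm ahead; it can also be pushed over and down by its back (upper) face.
- doming_block: Bystander: steel doming block, a 50 mm cube. Leave alone.
- flux_jar: Bystander: amber glass jar, 52 mm diameter, 60 mm tall. Leave alone.
- hammer: Bystander: small hammer, 200 mm long, lying on the bench. Leave alone.
Not all that is in view belongs to the job. Of the things that look like the part that bears pallet_grip, the middle-sized one is meant.

How it is judged:
By the outcome, as a careful person would: the job done as asked, in the order asked, and still so for the second after the job is handed in, with the robot touching nothing.
It also fails if it takes over 70 s, if anything falls off the work surface, if the arm or the gripper's body presses on something with over 40 N, if the wrist force passes 120 N, or if a joint passes its speed limit or range.

## Working session

There is one attempt and no reset: what is moved stays moved. The work goes in short steps, Python scripts to look and compute and a tool call to move; the robot and the scene stay as the last step left them, time stands still between calls to the robot, and variables do not carry over. Pictures are saved under pics/ and viewed, at most 10 in all, crops included, and the job is handed in when it is done.

Besides the shell and the picture viewer there is one more tool, called after "Call:" by a JSON object that holds its "name" and its "arguments". move_arm: Moves the arm, as the interface text tells. Its arguments: {"type":"object","properties":{"series":{"type":"array"},"newtons":{"type":"number"}},"required":["series"]}

```bash
mkdir -p pics; ls
python3 - <<'E'
from rig import *
import cv2,numpy as np
print(get_obs(), pinch_z)
for n in("top","side"):
    c=camera(n); cv2.imwrite(f"pics/{n}0.png",c["pixels"][:,:,::-1]); print(n,c["fov_y"],c["cx"],c["cy"],c["D"],np.round(c["camera_from_world"],4).tolist())
E
```

```text
pics
{'time': 0.0, 'joint_pos': array([-1.31427622e+00,  2.91308746e-01, -1.54135709e-01,  1.12671540e+00,
        1.29619049e-05,  1.43149498e+00]), 'joint_velocities': array([-0.00065556, -0.00064779, -0.00202007, -0.00044551, -0.00079112,
        0.00069968]), 'joint_efforts': array([ 4.60383344e-04, -5.37140357e+01,  3.31371474e+01,  1.57706608e-02,
       -3.48453805e-04,  6.67004244e-06]), 'eef_pos': array([ 0.2023132 , -0.48396248,  0.23071403]), 'ee_rot': array([-3.07893188e+00, -6.17436139e-01,  1.05087746e-04]), 'force': array([ 0.89245735, -0.13920643, -0.86412598]), 'torque': array([ 0.03788939, -0.01007237,  0.02418193]), 'grasp_force': 0.0, 'finger_gap': 0.08521749711653673} 0.0187
top 44.20641151468455 317.0145703958343 197.23476016221244 [0.03199429 0.         0.         0.         0.        ] [[0.0216, -0.9996, -0.0179, -0.0126], [-0.9977, -0.0204, -0.0652, 0.5007], [0.0648, 0.0192, -0.9977, 1.5574], [0.0, 0.0, 0.0, 1.0]]
side 47.667310946659455 319.73830569729745 193.000787563358 [-0.12069839  0.          0.          0.          0.        ] [[-0.9572, -0.2893, 0.0105, 0.4438], [-0.1622, 0.5058, -0.8473, 0.1889], [0.2398, -0.8127, -0.5311, 1.1938], [0.0, 0.0, 0.0, 1.0]]
```

View pics/top0.png

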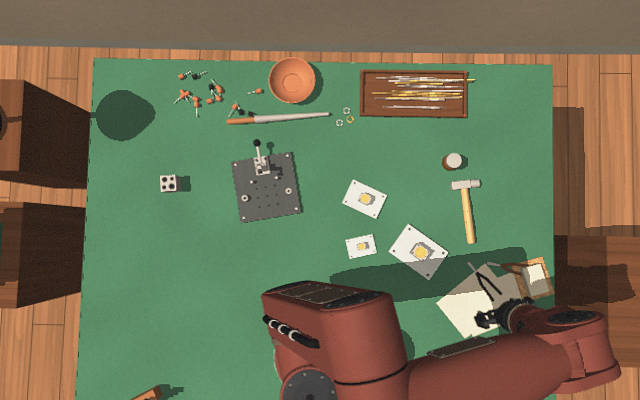

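View pics/side0.png

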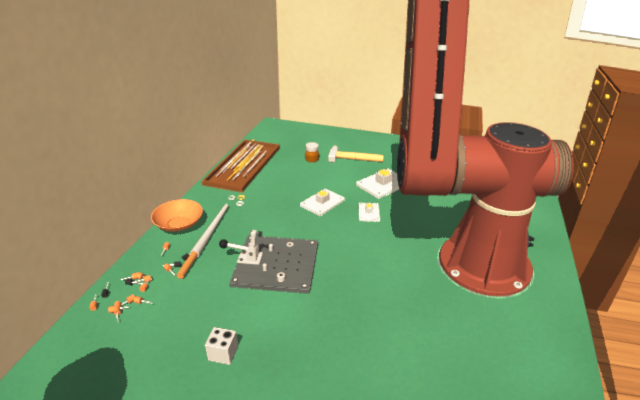

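Three pallets are visible: (365,199), (418,251, biggest) and (361,246, smallest). The middle-sized one is at (365,199). The jig is around (267,187), with its clamp towards world +x. I'll zoom in next.

```bash
cat > h.py <<'E'
from rig import *
import cv2,numpy as np
from scipy.spatial.transform import Rotation as R
def cal(c):
    f=200/np.tan(np.radians(c["fov_y"]/2)); return np.array([[f,0,c["cx"]],[0,f,c["cy"]],[0,0,1.]])
def unproj(c,uv,z):
    uv=np.array(uv,float).reshape(-1,1,2); n=cv2.undistortPoints(uv,cal(c),np.array(c["D"]))[:,0]
    T=np.array(c["camera_from_world"]); A=T[:3,:3]; o=-A.T@T[:3,3]
    d=np.c_[n,np.ones(len(n))]@A
    return o+d*((z-o[2])/d[:,2])[:,None]
def proj(c,P):
    T=np.array(c["camera_from_world"]); return cv2.projectPoints(np.array(P,float).reshape(-1,3),cv2.Rodrigues(T[:3,:3])[0],T[:3,3],cal(c),np.array(c["D"]))[0][:,0]
E
python3 - <<'E'
from h import *
c=camera("top");s=camera("side")
a=c["pixels"][135:285,220:460]; b=s["pixels"][180:300,215:415]
cv2.imwrite("pics/z1.png",cv2.resize(a[:, :,::-1],None,fx=3.33,fy=3.33,interpolation=cv2.INTER_CUBIC))
cv2.imwrite("pics/z2.png",cv2.resize(b[:, :,::-1],None,fx=4,fy=4,interpolation=cv2.INTER_CUBIC))
# white plates / dark bed segmentation in the top picture
im=c["pixels"].astype(int); 
w=((im.min(2)>150)).astype(np.uint8)
roi=np.zeros_like(w);roi[170:285,335:455]=1
cs,_=cv2.findContours(w*roi,cv2.RETR_EXTERNAL,cv2.CHAIN_APPROX_NONE)
for k in cs:
    if cv2.contourArea(k)>150:
        P=unproj(c,k[:,0,:],0.01)[:,:2].astype(np.float32); print("plate",cv2.minAreaRect(P))
d=((im.max(2)<100)&(im[:,:,1]-im[:,:,0]<25)).astype(np.uint8)
roi[:]=0;roi[145:230,225:310]=1
d=cv2.morphologyEx(d*roi,cv2.MORPH_OPEN,np.ones((5,5),np.uint8))
cs,_=cv2.findContours(d,cv2.RETR_EXTERNAL,cv2.CHAIN_APPROX_NONE)
for k in cs:
    if cv2.contourArea(k)>150:
        P=unproj(c,k[:,0,:],0.014)[:,:2].astype(np.float32); print("bed",cv2.minAreaRect(P))
E
```

```text
plate ((0.3490462601184845, -0.14367377758026123), (0.06239966303110123, 0.0890393778681755), 13.762832641601562)
plate ((0.33542725443840027, -0.3252416253089905), (0.15588374435901642, 0.1088389903306961), 55.68354415893555)
plate ((0.4998268485069275, -0.15239551663398743), (0.12171527743339539, 0.08480721712112427), 65.75801849365234)
```

View pics/z1.png

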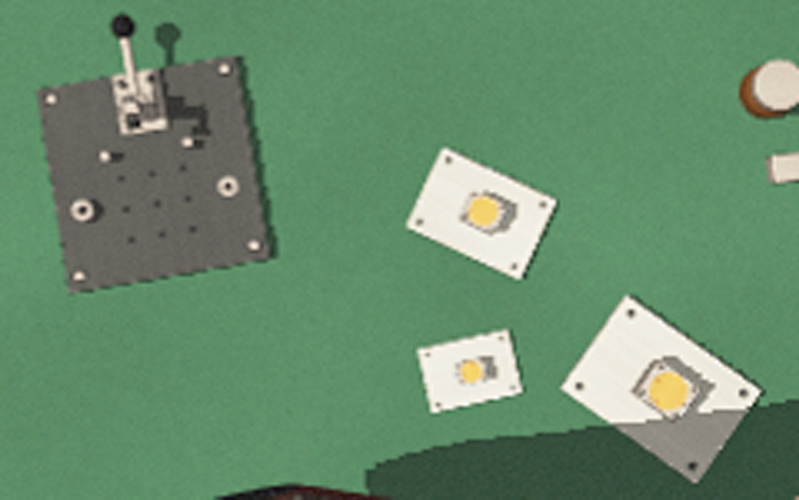

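View pics/z2.png

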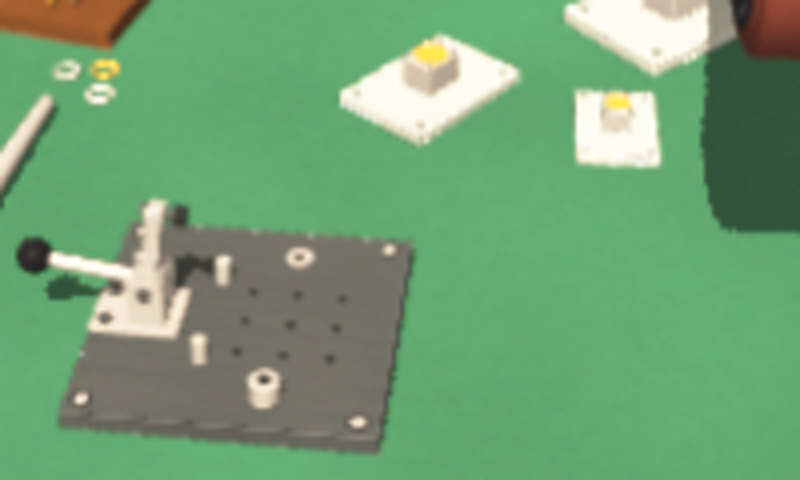

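The pallet measures 122x85 mm, which confirms the middle one. The tall stop is in the +y seat (crop 83,210) and the -y seat (228,186) is flush. Next I'll fit the jig pose from these features and compute the move to the pallet.

```bash
cat >> h.py <<'E'
def rzdown(yaw,flip=0): # tool x along yaw, z down;  tool y = -(yaw+90) direction
    return R.from_euler('z',yaw+flip*np.pi)*R.from_euler('x',np.pi)
def togo(p,Rt):
    o=get_obs(); R0=R.from_rotvec(o["ee_rot"])
    rv=(R0.inv()*Rt).as_rotvec(); print("q",np.round(o["joint_pos"],3),"turn(frac)",np.round(rv/np.radians(60),3),"deg",np.round(np.degrees(rv),2))
    d=np.array(p)-o["eef_pos"]; print("shift frac before turn",np.round(R0.inv().apply(d)*10,3),"after turn",np.round(Rt.inv().apply(d)*10,3))
E
python3 - <<'E'
from h import *
from scipy.optimize import least_squares
c=camera("top");s=camera("side")
J=np.array([[22,40,32],[22,-40,32],[-25,70,29],[-25,-70,14]])/1000
# crop px centres
t=np.array([[105,156],[188,141.5],[83,210],[228,186]])/3.33+[220,135]-.35
sd=np.array([[197,338],[223,258],[264,377],[300,257]])/4+[215,180]-.375
def w(p,P): 
    return np.c_[R.from_euler('z',p[2]).apply(P)+[p[0],p[1],0]]
for use in ("top","side","both"):
    def r(p):
        e=[]
        if use!="side": e.append(proj(c,w(p,J))-t)
        if use!="top": e.append(proj(s,w(p,J))-sd)
        return np.concatenate(e).ravel()
    q=least_squares(r,[.52,.11,.17]); print(use,q.x[:2],np.degrees(q.x[2]),np.round(q.fun,1))
p=q.x
print("seat",w(p,np.array([[-.025,0,.037]])))
o=get_obs(); print("tool y", R.from_rotvec(o["ee_rot"]).as_matrix().round(3))
for f in(0,1): togo([.4998,-.1524,.15],rzdown(np.radians(-24.24),f))
E
```

```text
top [0.5317487  0.16412608] 11.114504301225288 [ 0.  -0.  -0.1  0.  -0.1  0.   0.1 -0. ]
side [0.53342434 0.16572401] 10.929950602010008 [ 0.3 -0.3 -0.1  0.  -0.1  0.3 -0.  -0.1]
both [0.53283342 0.16493931] 10.974344685666296 [-0.2 -0.4 -0.3 -0.3 -0.4 -0.4 -0.1 -0.3  0.6 -0.5  0.2 -0.1  0.2  0.2
  0.2 -0.2]
seat [[0.50829061 0.16018007 0.037     ]]
tool y [[ 0.923  0.386 -0.   ]
 [ 0.386 -0.923  0.   ]
 [ 0.    -0.    -1.   ]]
q [-1.314  0.291 -0.154  1.127  0.     1.431] turn(frac) [-0.     0.     0.782] deg [-3.000e-02  1.000e-02  4.692e+01]
shift frac before turn [ 4.024 -1.915  0.812] after turn [ 1.35  -4.247  0.811]
q [-1.314  0.291 -0.154  1.127  0.     1.431] turn(frac) [-0.000e+00 -1.000e-03 -2.218e+00] deg [-1.0000e-02 -3.0000e-02 -1.3308e+02]
shift frac before turn [ 4.024 -1.915  0.812] after turn [-1.35   4.247  0.811]
```

Call:
{"name": "move_arm", "arguments": {"series": [[[0, 0, 0], [0, 0, 0.13], 1], [[0, 0, 0], [0, 0, 0.13], 1], [[0, 0, 0], [0, 0, 0.13], 1], [[0, 0, 0], [0, 0, 0.13], 1], [[0, 0, 0], [0, 0, 0.13], 1], [[0, 0, 0], [0, 0, 0.132], 1], [[0.135, -0.425, 0.08], [0, 0, 0], 1], [[0.135, -0.425, 0.08], [0, 0, 0], 1], [[0.135, -0.425, 0.08], [0, 0, 0], 1], [[0.135, -0.425, 0.08], [0, 0, 0], 1], [[0.135, -0.425, 0.08], [0, 0, 0], 1], [[0.135, -0.425, 0.08], [0, 0, 0], 1], [[0.135, -0.425, 0.08], [0, 0, 0], 1], [[0.135, -0.425, 0.08], [0, 0, 0], 1], [[0.135, -0.425, 0.08], [0, 0, 0], 1], [[0.135, -0.425, 0.08], [0, 0, 0], 1], [[0, 0, 0], [0, 0, 0], 1], [[0, 0, 0], [0, 0, 0], 1]], "newtons": 60}}

```text
time: 2.1
eef_pos: [0.5001, -0.1514, 0.1509]
ee_rot: [3.072, -0.656, -0.001]
force: [-0.7, -0.5, 0.5]
finger_gap: 0.0855
grasp_force: 0.0
```

Run:
```python
from h import *
togo([.4998,-.1524,.014],rzdown(np.radians(-24.24)))
s=camera("side"); cv2.imwrite("pics/s1.png",cv2.resize(s["pixels"][110:230,240:400][:,:,::-1],None,fx=4,fy=4,interpolation=cv2.INTER_CUBIC))
```

```text
q [-0.434  0.347 -0.295  0.929 -0.     3.128] turn(frac) [0.    0.001 0.002] deg [0.01 0.05 0.13]
shift frac before turn [0.002 0.01  1.369] after turn [1.000e-03 1.000e-02 1.369e+00]
```

View pics/s1.png

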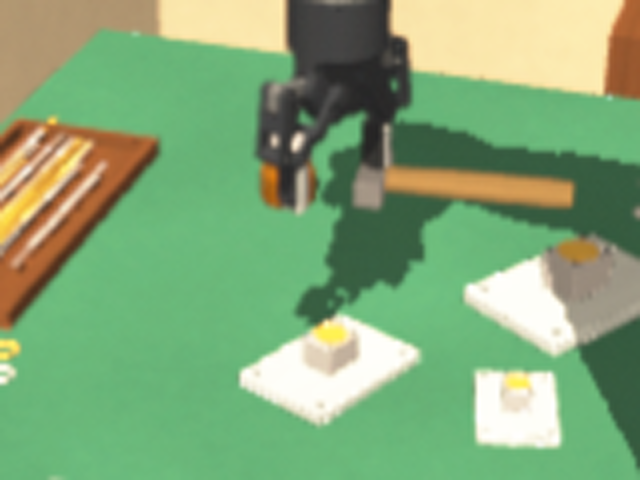

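Picture s1 shows the open gripper above the bench, with the pallet's block at crop (332,347). Joint 6 is near its limit at 3.13, so I'll use the half-turn grasp.

Call:
{"name": "move_arm", "arguments": {"series": [[[0, 0, 0], [0, 0, -0.14], 1], [[0, 0, 0], [0, 0, -0.14], 1], [[0, 0, 0], [0, 0, -0.14], 1], [[0, 0, 0], [0, 0, -0.14], 1], [[0, 0, 0], [0, 0, -0.14], 1], [[0, 0, 0], [0, 0, -0.14], 1], [[0, 0, 0], [0, 0, -0.14], 1], [[0, 0, 0], [0, 0, -0.14], 1], [[0, 0, 0], [0, 0, -0.14], 1], [[0, 0, 0], [0, 0, -0.14], 1], [[0, 0, 0], [0, 0, -0.14], 1], [[0, 0, 0], [0, 0, -0.14], 1], [[0, 0, 0], [0, 0, -0.14], 1], [[0, 0, 0], [0, 0, -0.14], 1], [[0, 0, 0], [0, 0, -0.14], 1], [[0, 0, 0], [0, 0, -0.14], 1], [[0, 0, 0], [0, 0, -0.14], 1], [[0, 0, 0], [0, 0, -0.14], 1], [[0, 0, 0], [0, 0, -0.14], 1], [[0, 0, 0], [0, 0, -0.14], 1]]}}

```text
time: 4.15
eef_pos: [0.4993, -0.1539, 0.1517]
ee_rot: [0.972, 2.987, -0.001]
force: [-0.6, -0.1, 0.1]
finger_gap: 0.0855
grasp_force: 0.0
```

Call:
{"name": "move_arm", "arguments": {"series": [[[0, 0, 0], [0, 0, -0.1], 1], [[0, 0, 0], [0, 0, -0.1], 1], [[0, 0, 0.3], [0, 0, 0], 1], [[0, 0, 0.3], [0, 0, 0], 1], [[0, 0, 0.2], [0, 0, 0], 1], [[0, 0, 0.1], [0, 0, 0], 1], [[0, 0, 0], [0, 0, 0], 1]]}}

```text
time: 4.85
eef_pos: [0.4988, -0.153, 0.0606]
ee_rot: [-0.662, -3.069, -0.0]
force: [0.6, -0.1, 0.1]
finger_gap: 0.0855
grasp_force: 0.0
```

Run:
```python
from h import *
togo([.4998,-.1524,.014],rzdown(np.radians(-24.24),1))
```

```text
q [-0.438  0.448 -0.413  0.712 -0.    -0.013] turn(frac) [-0.    -0.002 -0.002] deg [-0.01 -0.11 -0.1 ]
shift frac before turn [-0.007  0.009  0.466] after turn [-0.007  0.009  0.466]
```

Call:
{"name": "move_arm", "arguments": {"series": [[[-0.007, 0.01, 0.2], [0, 0, 0], 1], [[0, 0, 0.16], [0, 0, 0], 1], [[0, 0, 0.07], [0, 0, 0], 1], [[0, 0, 0.035], [0, 0, 0], 1], [[0, 0, 0], [0, 0, 0], 0.2], [[0, 0, 0], [0, 0, 0], -0.3], [[0, 0, 0], [0, 0, 0], -1], [[0, 0, 0], [0, 0, 0], -1], [[0, 0, 0], [0, 0, 0], -1], [[0, 0, 0], [0, 0, 0], -1]], "newtons": 50}}

```text
time: 5.85
eef_pos: [0.5016, -0.1519, 0.0156]
ee_rot: [0.659, 3.07, -0.0]
force: [-0.8, 0.9, 5.9]
finger_gap: 0.0348
grasp_force: 50.9
```

Call:
{"name": "move_arm", "arguments": {"series": [[[0, 0, -0.1], [0, 0, 0], -1], [[0, 0, -0.3], [0, 0, 0], -1], [[0, 0, -0.3], [0, 0, 0], -1], [[0, 0, -0.1], [0, 0, 0], -1], [[0, 0, 0], [0, 0, 0], -1], [[0, 0, 0], [0, 0, 0], -1]]}}

```text
time: 6.45
eef_pos: [0.5005, -0.1514, 0.094]
ee_rot: [-0.659, -3.071, -0.0]
force: [-0.6, 0.3, -3.9]
finger_gap: 0.0349
grasp_force: 51.1
```

```bash
cat >> h.py <<'E'
JP=np.array([.53283,.16494,0]);JY=np.radians(10.974)
def jw(x,y,z): return JP+R.from_euler('z',JY).apply(np.array([x,y,z])/1000)
def wj(p): return R.from_euler('z',-JY).apply(np.array(p)-JP)*1000
def st():
    o=get_obs(); iv=R.from_euler('z',-JY)
    print("t",o["time"],"jig mm",np.round(wj(o["eef_pos"]),2),"F jig",np.round(iv.apply(o["force"]),2),"T jig",np.round(iv.apply(o["torque"]),3),"gap",round(o["finger_gap"],4),"grip",o["grasp_force"])
E
python3 - <<'E'
from h import *
st()
togo(jw(-40,-15,95),rzdown(JY,1))
s=camera("side"); cv2.imwrite("pics/s2.png",cv2.resize(s["pixels"][130:250,240:400][:,:,::-1],None,fx=4,fy=4,interpolation=cv2.INTER_CUBIC))
E
```

```text
t 6.45 jig mm [ -91.97 -304.43   93.96] F jig [-0.57  0.46 -3.94] T jig [0.013 0.002 0.042] gap 0.0349 grip 51.12414836883545
q [-0.434  0.408 -0.372  0.792 -0.    -0.011] turn(frac) [ 0.    -0.001 -0.587] deg [ 2.000e-02 -6.000e-02 -3.522e+01]
shift frac before turn [ 1.244  2.664 -0.009] after turn [-0.52   2.894 -0.01 ]
```

View pics/s2.png

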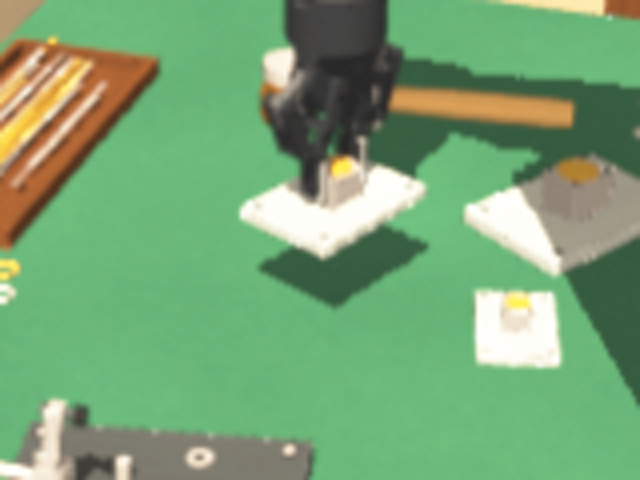

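The pallet is held level off the bench, with its block between the pads at crop (343,178). Next I'll carry it over the jig, short of the dowels.

Call:
{"name": "move_arm", "arguments": {"series": [[[0, 0, 0], [0, 0, -0.117], -1], [[0, 0, 0], [0, 0, -0.117], -1], [[0, 0, 0], [0, 0, -0.117], -1], [[0, 0, 0], [0, 0, -0.117], -1], [[0, 0, 0], [0, 0, -0.119], -1], [[-0.065, 0.362, 0], [0, 0, 0], -1], [[-0.065, 0.362, 0], [0, 0, 0], -1], [[-0.065, 0.362, 0], [0, 0, 0], -1], [[-0.065, 0.362, 0], [0, 0, 0], -1], [[-0.065, 0.362, 0], [0, 0, 0], -1], [[-0.065, 0.362, 0], [0, 0, 0], -1], [[-0.065, 0.362, 0], [0, 0, 0], -1], [[-0.065, 0.36, 0], [0, 0, 0], -1], [[0, 0, 0], [0, 0, 0], -1], [[0, 0, 0], [0, 0, 0], -1], [[0, 0, 0], [0, 0, 0], -1]]}}

```text
time: 8.1
eef_pos: [0.4964, 0.1416, 0.0939]
ee_rot: [0.3, -3.125, 0.001]
force: [0.3, -0.9, -4.3]
finger_gap: 0.0351
grasp_force: 51.7
```

Run:
```python
from h import *
st()
togo(jw(-40,-15,40),rzdown(JY,1))
s=camera("top"); cv2.imwrite("pics/t2.png",cv2.resize(s["pixels"][135:235,220:340][:,:,::-1],None,fx=5,fy=5,interpolation=cv2.INTER_CUBIC))
```

```text
t 8.1 jig mm [-40.24 -16.    93.89] F jig [ 0.13 -0.99 -4.3 ] T jig [-0.013 -0.005 -0.033] gap 0.0351 grip 51.708860993385315
q [ 0.136  0.397 -0.39   0.786 -0.    -0.055] turn(frac) [-0.    -0.002 -0.   ] deg [-0.02 -0.1  -0.02]
shift frac before turn [-0.003  0.01   0.539] after turn [-0.002  0.01   0.539]
```

View pics/t2.png

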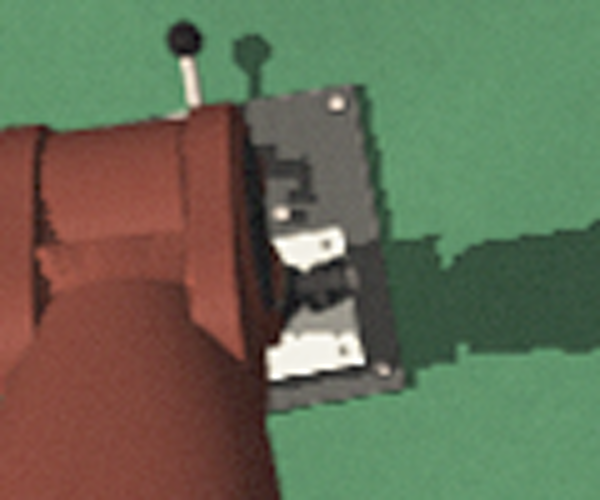

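The pallet is over the bed, square to it and short of the dowels (the right dowel is at crop (282,212)). Lowering.

Call:
{"name": "move_arm", "arguments": {"series": [[[0, 0, 0.25], [0, 0, 0], -1], [[0, 0, 0.25], [0, 0, 0], -1], [[0, 0, 0.09], [0, 0, 0], -1], [[0, 0, 0.02], [0, 0, 0], -1], [[0, 0, 0.01], [0, 0, 0], -1], [[0, 0, 0], [0, 0, 0], -1], [[0, 0, 0], [0, 0, 0], -1]]}}

```text
time: 8.85
eef_pos: [0.4977, 0.1424, 0.0337]
ee_rot: [-0.3, 3.126, 0.0]
force: [-0.1, -0.6, -4.5]
finger_gap: 0.0351
grasp_force: 51.6
```

```bash
python3 -c "
from h import *
st()"
```

```text
t 8.85 jig mm [-38.78 -15.48  33.67] F jig [-0.21 -0.61 -4.46] T jig [-0.016  0.016 -0.051] gap 0.0351 grip 51.59083127975464
```

Call:
{"name": "move_arm", "arguments": {"series": [[[0, 0, 0.03], [0, 0, 0], -1], [[0, 0, 0.01], [0, 0, 0], -1], [[0, 0, 0], [0, 0, 0], -1], [[0, 0, 0], [0, 0, 0], -1]]}}

```text
time: 9.25
eef_pos: [0.4976, 0.1424, 0.0296]
ee_rot: [-0.301, 3.126, 0.0]
force: [-0.6, 0.0, 5.6]
finger_gap: 0.0351
grasp_force: 52.7
```

```bash
python3 -c "
from h import *
st()"
```

```text
t 9.25 jig mm [-38.84 -15.39  29.59] F jig [-0.61  0.17  5.56] T jig [-0.046  0.299  0.058] gap 0.0351 grip 52.737902998924255
```

Call:
{"name": "move_arm", "arguments": {"series": [[[-0.02, 0, -0.005], [0, 0, 0], -1], [[-0.02, 0, 0], [0, 0, 0], -1], [[-0.02, 0, 0], [0, 0, 0], -1], [[-0.02, 0, 0], [0, 0, 0], -1], [[-0.02, 0, 0], [0, 0, 0], -1], [[-0.01, 0, 0], [0, 0, 0], -1], [[0, 0, 0], [0, 0, 0], -1], [[0, 0, 0], [0, 0, 0], -1]]}}

```text
time: 10.05
eef_pos: [0.5085, 0.1445, 0.0296]
ee_rot: [-0.3, 3.126, 0.0]
force: [-0.8, 0.1, 5.5]
finger_gap: 0.0348
grasp_force: 52.8
```

```bash
python3 -c "
from h import *
st()"
```

```text
t 10.05 jig mm [-27.81 -15.43  29.62] F jig [-0.73  0.28  5.46] T jig [ 0.028  0.038 -0.017] gap 0.0348 grip 52.76508808135986
```

Call:
{"name": "move_arm", "arguments": {"series": [[[-0.01, 0, 0], [0, 0, 0], -1], [[-0.01, 0, 0], [0, 0, 0], -1], [[0, 0, 0], [0, 0, 0], -1]]}}

```text
time: 10.35
eef_pos: [0.5102, 0.1448, 0.0296]
ee_rot: [-0.3, 3.127, 0.0]
force: [-1.3, -0.1, 6.4]
finger_gap: 0.0351
grasp_force: 52.9
```

```bash
python3 -c "
from h import *
st()"
```

```text
t 10.35 jig mm [-26.04 -15.42  29.61] F jig [-1.28  0.13  6.4 ] T jig [-0.012  0.23  -0.002] gap 0.0351 grip 52.889304757118225
```

Call:
{"name": "move_arm", "arguments": {"series": [[[-0.005, 0, 0], [0, 0, 0], -1], [[-0.005, 0, 0], [0, 0, 0], -1], [[0, 0, 0], [0, 0, 0], -1]]}}

```text
time: 10.65
eef_pos: [0.5111, 0.145, 0.0296]
ee_rot: [-0.3, 3.127, -0.0]
force: [-1.5, -0.1, 6.2]
finger_gap: 0.035
grasp_force: 53.0
```

```bash
python3 -c "
from h import *
st()"
```

```text
t 10.65 jig mm [-25.16 -15.41  29.6 ] F jig [-1.47  0.19  6.2 ] T jig [-0.025  0.311 -0.043] gap 0.035 grip 53.02580773830414
```

Call:
{"name": "move_arm", "arguments": {"series": [[[-0.005, 0, 0], [0, 0, 0], -1], [[0, 0, 0], [0, 0, 0], -1]]}}

```text
time: 10.85
eef_pos: [0.5115, 0.1451, 0.0296]
ee_rot: [-0.3, 3.127, -0.0]
force: [-1.3, -0.3, 6.3]
finger_gap: 0.035
grasp_force: 53.0
```

```bash
python3 -c "
from h import *
st()"
```

```text
t 10.85 jig mm [-24.68 -15.42  29.6 ] F jig [-1.35 -0.01  6.34] T jig [0.029 0.331 0.031] gap 0.035 grip 53.025028109550476
```

Call:
{"name": "move_arm", "arguments": {"series": [[[-0.005, 0, 0], [0, 0, 0], -1], [[0, 0, 0], [0, 0, 0], -1]]}}

```text
time: 11.05
eef_pos: [0.512, 0.1452, 0.0296]
ee_rot: [-0.3, 3.127, -0.0]
force: [-1.6, -0.3, 6.8]
finger_gap: 0.0348
grasp_force: 53.0
```

```bash
python3 -c "
from h import *
st()"
```

```text
t 11.05 jig mm [-24.19 -15.4   29.62] F jig [-1.63 -0.02  6.85] T jig [-0.009  0.276  0.003] gap 0.0348 grip 53.021095991134644
```

Call:
{"name": "move_arm", "arguments": {"series": [[[-0.005, 0, 0], [0, 0, 0], -1], [[0, 0, 0], [0, 0, 0], -1]]}}

```text
time: 11.25
eef_pos: [0.5125, 0.1453, 0.0296]
ee_rot: [-0.3, 3.127, 0.0]
force: [-1.8, -0.4, 6.8]
finger_gap: 0.0348
grasp_force: 53.0
```

Call:
{"name": "move_arm", "arguments": {"series": [[[-0.003, 0, 0], [0, 0, 0], -1], [[0, 0, 0], [0, 0, 0], -1]]}}

```text
time: 11.45
eef_pos: [0.5126, 0.1453, 0.0296]
ee_rot: [-0.301, 3.127, -0.0]
force: [-2.0, -0.6, 7.7]
finger_gap: 0.0347
grasp_force: 53.1
```

```bash
python3 -c "
from h import *
st()"
```

```text
t 11.45 jig mm [-23.55 -15.41  29.61] F jig [-2.09 -0.2   7.73] T jig [0.009 0.421 0.055] gap 0.0347 grip 53.133777379989624
```

Call:
{"name": "move_arm", "arguments": {"series": [[[-0.005, 0, 0], [0, 0, 0], -1], [[0, 0, 0], [0, 0, 0], -1]]}}

```text
time: 11.65
eef_pos: [0.5128, 0.1454, 0.0296]
ee_rot: [0.301, -3.127, 0.0]
force: [-4.2, -0.4, 8.6]
finger_gap: 0.0348
grasp_force: 53.4
```

```bash
python3 -c "
from h import *
st()"
```

```text
t 11.65 jig mm [-23.43 -15.4   29.62] F jig [-4.23  0.39  8.57] T jig [-0.032  0.715  0.127] gap 0.0348 grip 53.401950001716614
```

Call:
{"name": "move_arm", "arguments": {"series": [[[-0.003, 0, 0], [0, 0, 0], -1], [[0, 0, 0], [0, 0, 0], -1]]}}

```text
time: 11.85
eef_pos: [0.5128, 0.1454, 0.0296]
ee_rot: [0.301, -3.126, 0.0]
force: [-5.3, -2.0, 10.9]
finger_gap: 0.0351
grasp_force: 53.5
```

```bash
python3 -c "
from h import *
st()"
```

```text
t 11.85 jig mm [-23.43 -15.41  29.59] F jig [-5.61 -0.96 10.85] T jig [-0.071  0.947  0.117] gap 0.0351 grip 53.532553911209106
```

Both dowels are in contact, and the z torque shows them sharing the load. Now I'll press home and ease the downward load.

Call:
{"name": "move_arm", "arguments": {"series": [[[-0.005, 0, -0.005], [0, 0, 0], -1], [[-0.005, 0, 0], [0, 0, 0], -1], [[0, 0, 0], [0, 0, 0], -1], [[0, 0, 0], [0, 0, 0], -1]]}}

```text
time: 12.25
eef_pos: [0.5128, 0.1454, 0.0296]
ee_rot: [0.301, -3.124, 0.001]
force: [-6.3, -2.5, 8.1]
finger_gap: 0.0348
grasp_force: 53.3
```

```bash
python3 -c "
from h import *
st()"
```

```text
t 12.25 jig mm [-23.37 -15.42  29.6 ] F jig [-6.62 -1.22  8.12] T jig [-0.112  1.396  0.131] gap 0.0348 grip 53.29421281814575
```

Call:
{"name": "move_arm", "arguments": {"series": [[[-0.005, 0, -0.003], [0, 0, 0], -1], [[-0.005, 0, 0], [0, 0, 0], -1], [[0, 0, 0], [0, 0, 0], -1], [[0, 0, 0], [0, 0, 0], -1]]}}

```text
time: 12.65
eef_pos: [0.5129, 0.1454, 0.0296]
ee_rot: [0.3, -3.123, 0.001]
force: [-8.0, -3.1, 8.7]
finger_gap: 0.0352
grasp_force: 53.4
```

```bash
python3 -c "
from h import *
st()"
```

```text
t 12.65 jig mm [-23.31 -15.42  29.62] F jig [-8.44 -1.55  8.68] T jig [-0.19   1.782  0.23 ] gap 0.0352 grip 53.36672902107239
```

Call:
{"name": "move_arm", "arguments": {"series": [[[-0.01, 0, -0.003], [0, 0, 0], -1], [[-0.01, 0, 0], [0, 0, 0], -1], [[0, 0, 0], [0, 0, 0], -1], [[0, 0, 0], [0, 0, 0], -1]]}}

```text
time: 13.05
eef_pos: [0.513, 0.1454, 0.0297]
ee_rot: [0.3, -3.12, 0.002]
force: [-14.9, -4.6, 13.9]
finger_gap: 0.0351
grasp_force: 54.0
```

```bash
python3 -c "
from h import *
st();togo(jw(0,0,0),rzdown(JY,1))"
```

```text
t 13.05 jig mm [-23.23 -15.44  29.67] F jig [-15.5   -1.72  13.91] T jig [-0.254  2.955  0.227] gap 0.0351 grip 53.98251950740814
q [ 0.14   0.511 -0.405  0.662 -0.001 -0.052] turn(frac) [-0.    -0.007  0.   ] deg [-0.03 -0.44  0.02]
shift frac before turn [-0.235  0.154  0.295] after turn [-0.232  0.154  0.297]
```

The pallet is pressed home on the dowels at 15 N, shared about evenly. Now I'll ease off a little and slide it along y.

Call:
{"name": "move_arm", "arguments": {"series": [[[0.012, 0, -0.005], [0, 0, 0], -1], [[0, 0, 0], [0, 0, 0], -1], [[0, 0.02, 0], [0, 0, 0], -1], [[0, 0.02, 0], [0, 0, 0], -1], [[0, 0, 0], [0, 0, 0], -1]]}}

```text
time: 13.55
eef_pos: [0.5122, 0.1494, 0.0298]
ee_rot: [0.3, -3.121, 0.001]
force: [-9.1, -2.9, 2.6]
finger_gap: 0.0352
grasp_force: 52.6
```

```bash
python3 -c "
from h import *
st()"
```

```text
t 13.55 jig mm [-23.23 -11.34  29.83] F jig [-9.48 -1.13  2.6 ] T jig [-0.145  1.794  0.208] gap 0.0352 grip 52.565444111824036
```

Sliding well, with the dowels still loaded.

Call:
{"name": "move_arm", "arguments": {"series": [[[0, 0.02, 0], [0, 0, 0], -1], [[0, 0.02, 0], [0, 0, 0], -1], [[0, 0.02, 0], [0, 0, 0], -1], [[0, 0.01, 0], [0, 0, 0], -1], [[0, 0.01, 0], [0, 0, 0], -1], [[0, 0, 0], [0, 0, 0], -1]]}}

```text
time: 14.15
eef_pos: [0.5107, 0.1571, 0.0298]
ee_rot: [0.3, -3.121, 0.002]
force: [-7.8, -3.3, 3.7]
finger_gap: 0.0347
grasp_force: 52.6
```

```bash
python3 -c "
from h import *
st()"
```

```text
t 14.15 jig mm [-23.23  -3.53  29.83] F jig [-8.32 -1.78  3.72] T jig [-0.295  1.842  0.138] gap 0.0347 grip 52.57104814052582
```

Call:
{"name": "move_arm", "arguments": {"series": [[[0, 0.01, 0], [0, 0, 0], -1], [[0, 0.005, 0], [0, 0, 0], -1], [[0, 0, 0], [0, 0, 0], -1]]}}

```text
time: 14.45
eef_pos: [0.5105, 0.1584, 0.0298]
ee_rot: [0.3, -3.121, 0.002]
force: [-8.1, -4.7, 2.9]
finger_gap: 0.0346
grasp_force: 52.6
```

Call:
{"name": "move_arm", "arguments": {"series": [[[0, 0.005, 0], [0, 0, 0], -1], [[0, 0.003, 0], [0, 0, 0], -1], [[0, 0, 0], [0, 0, 0], -1]]}}

```text
time: 14.75
eef_pos: [0.5103, 0.1591, 0.0298]
ee_rot: [0.3, -3.121, 0.002]
force: [-8.4, -3.6, 4.6]
finger_gap: 0.0354
grasp_force: 52.6
```

```bash
python3 -c "
from h import *
st()"
```

```text
t 14.75 jig mm [-23.25  -1.4   29.81] F jig [-8.93 -1.89  4.57] T jig [-0.456  1.86   0.213] gap 0.0354 grip 52.58071839809418
```

Call:
{"name": "move_arm", "arguments": {"series": [[[0, 0.005, 0], [0, 0, 0], -1], [[0, 0, 0], [0, 0, 0], -1]]}}

```text
time: 14.95
eef_pos: [0.5102, 0.1597, 0.0298]
ee_rot: [0.3, -3.121, 0.002]
force: [-8.0, -4.1, 3.3]
finger_gap: 0.0351
grasp_force: 52.6
```

Call:
{"name": "move_arm", "arguments": {"series": [[[0, 0.005, 0], [0, 0, 0], -1], [[0, 0, 0], [0, 0, 0], -1]]}}

```text
time: 15.15
eef_pos: [0.5101, 0.1601, 0.0298]
ee_rot: [0.3, -3.121, 0.002]
force: [-8.9, -3.5, 3.7]
finger_gap: 0.0352
grasp_force: 52.6
```

```bash
python3 -c "
from h import *
st()"
```

```text
t 15.15 jig mm [-23.24  -0.38  29.83] F jig [-9.38 -1.75  3.68] T jig [-0.405  1.821  0.151] gap 0.0352 grip 52.57440805435181
```

Call:
{"name": "move_arm", "arguments": {"series": [[[0, 0.005, 0], [0, 0, 0], -1], [[0, 0, 0], [0, 0, 0], -1]]}}

```text
time: 15.35
eef_pos: [0.51, 0.1607, 0.0298]
ee_rot: [0.3, -3.121, 0.002]
force: [-8.7, -4.4, 4.0]
finger_gap: 0.0351
grasp_force: 52.6
```

Call:
{"name": "move_arm", "arguments": {"series": [[[0, 0.005, 0], [0, 0, 0], -1], [[0, 0, 0], [0, 0, 0], -1]]}}

```text
time: 15.55
eef_pos: [0.5099, 0.1611, 0.0298]
ee_rot: [0.3, -3.121, 0.002]
force: [-8.8, -3.9, 3.3]
finger_gap: 0.0349
grasp_force: 52.6
```

```bash
python3 -c "
from h import *
st()"
```

```text
t 15.55 jig mm [-23.23   0.63  29.82] F jig [-9.4  -2.13  3.31] T jig [-0.356  1.813  0.106] gap 0.0349 grip 52.57505178451538
```

Call:
{"name": "move_arm", "arguments": {"series": [[[0, 0.005, 0], [0, 0, 0], -1], [[0, 0, 0], [0, 0, 0], -1]]}}

```text
time: 15.75
eef_pos: [0.5098, 0.1616, 0.0298]
ee_rot: [0.3, -3.121, 0.002]
force: [-9.0, -4.1, 4.2]
finger_gap: 0.0352
grasp_force: 52.6
```

Call:
{"name": "move_arm", "arguments": {"series": [[[0, 0.005, 0], [0, 0, 0], -1], [[0, 0, 0], [0, 0, 0], -1]]}}

```text
time: 15.95
eef_pos: [0.5097, 0.1621, 0.0298]
ee_rot: [0.3, -3.121, 0.002]
force: [-8.5, -4.9, 4.2]
finger_gap: 0.0348
grasp_force: 52.6
```

```bash
python3 -c "
from h import *
st()"
```

```text
t 15.95 jig mm [-23.22   1.66  29.84] F jig [-9.23 -3.19  4.22] T jig [-0.376  1.814  0.131] gap 0.0348 grip 52.57598698139191
```

Call:
{"name": "move_arm", "arguments": {"series": [[[0, 0.005, 0], [0, 0, 0], -1], [[0, 0, 0], [0, 0, 0], -1]]}}

```text
time: 16.15
eef_pos: [0.5096, 0.1626, 0.0298]
ee_rot: [0.3, -3.121, 0.002]
force: [-8.7, -4.2, 3.3]
finger_gap: 0.0352
grasp_force: 52.6
```

Call:
{"name": "move_arm", "arguments": {"series": [[[0, 0.005, 0], [0, 0, 0], -1], [[0, 0, 0], [0, 0, 0], -1]]}}

```text
time: 16.35
eef_pos: [0.5096, 0.163, 0.0298]
ee_rot: [0.3, -3.121, 0.002]
force: [-7.9, -5.0, 2.9]
finger_gap: 0.0348
grasp_force: 52.6
```

```bash
python3 -c "
from h import *
st()"
```

```text
t 16.35 jig mm [-23.23   2.49  29.82] F jig [-8.67 -3.39  2.94] T jig [-0.538  1.8    0.143] gap 0.0348 grip 52.594982385635376
```

Call:
{"name": "move_arm", "arguments": {"series": [[[0, 0.005, 0], [0, 0, 0], -1], [[0, 0, 0], [0, 0, 0], -1]]}}

```text
time: 16.55
eef_pos: [0.5095, 0.163, 0.0298]
ee_rot: [0.299, -3.122, 0.004]
force: [-8.9, -7.0, 3.7]
finger_gap: 0.0349
grasp_force: 52.7
```

Call:
{"name": "move_arm", "arguments": {"series": [[[0, 0.005, 0], [0, 0, 0], -1], [[0, 0, 0], [0, 0, 0], -1]]}}

```text
time: 16.75
eef_pos: [0.5095, 0.1631, 0.0299]
ee_rot: [0.299, -3.122, 0.005]
force: [-8.7, -9.8, 4.1]
finger_gap: 0.0345
grasp_force: 52.7
```

```bash
python3 -c "
from h import *
st()"
```

```text
t 16.75 jig mm [-23.23   2.64  29.86] F jig [-10.44  -7.96   4.11] T jig [-1.337  1.855  0.207] gap 0.0345 grip 52.692110538482666
```

Call:
{"name": "move_arm", "arguments": {"series": [[[0, 0.006, 0], [0, 0, 0], -1], [[0, 0.006, 0], [0, 0, 0], -1], [[0, 0, 0], [0, 0, 0], -1], [[0, 0, 0], [0, 0, 0], -1]]}}

```text
time: 17.15
eef_pos: [0.5095, 0.1633, 0.03]
ee_rot: [0.298, -3.122, 0.008]
force: [-7.4, -14.4, 5.1]
finger_gap: 0.0346
grasp_force: 52.8
```

```bash
python3 -c "
from h import *
st()"
```

```text
t 17.15 jig mm [-23.24   2.8   29.96] F jig [ -9.97 -12.75   5.13] T jig [-2.331  2.047  0.277] gap 0.0346 grip 52.80674636363983
```

Call:
{"name": "move_arm", "arguments": {"series": [[[0, 0.005, 0], [0, 0, 0], -1], [[0, 0, 0], [0, 0, 0], -1], [[0, 0, 0], [0, 0, 0], -1]]}}

```text
time: 17.45
eef_pos: [0.5095, 0.1633, 0.03]
ee_rot: [0.298, -3.122, 0.01]
force: [-6.9, -16.4, 5.6]
finger_gap: 0.035
grasp_force: 52.9
```

```bash
python3 -c "
from h import *
st()"
```

```text
t 17.45 jig mm [-23.23   2.84  30.  ] F jig [ -9.93 -14.82   5.56] T jig [-2.819  2.076  0.332] gap 0.035 grip 52.8764533996582
```

Call:
{"name": "move_arm", "arguments": {"series": [[[0.005, -0.008, 0], [0, 0, 0], -1], [[0.005, -0.008, 0], [0, 0, 0], -1], [[0, 0, 0], [0, 0, 0], -1], [[0, 0, 0], [0, 0, 0], -1]]}}

```text
time: 17.85
eef_pos: [0.5095, 0.1631, 0.0299]
ee_rot: [0.299, -3.123, 0.005]
force: [-5.1, -8.1, 0.3]
finger_gap: 0.0351
grasp_force: 52.2
```

```bash
python3 -c "
from h import *
st()"
```

```text
t 17.85 jig mm [-23.27   2.66  29.93] F jig [-6.51 -6.95  0.34] T jig [-1.462  1.263  0.2  ] gap 0.0351 grip 52.24860370159149
```

Call:
{"name": "move_arm", "arguments": {"series": [[[0, 0, 0], [0, 0, 0], 0.0], [[0, 0, 0], [0, 0, 0], 0.1], [[0, 0, 0], [0, 0, 0], 0.3], [[0, 0, 0], [0, 0, 0], 0.4], [[0, 0, 0], [0, 0, 0], 0.4]]}}

```text
time: 18.35
eef_pos: [0.5116, 0.165, 0.031]
ee_rot: [-0.301, 3.127, 0.0]
force: [0.7, 0.6, -0.1]
finger_gap: 0.0597
grasp_force: 0.0
```

```bash
python3 -c "
from h import *
st()"
```

```text
t 18.35 jig mm [-20.88   4.1   30.97] F jig [ 0.82  0.45 -0.14] T jig [ 0.035  0.022 -0.015] gap 0.0597 grip 0.0
```

Released cleanly. I'll lift clear, then look at the seating and locate the knob.

Call:
{"name": "move_arm", "arguments": {"series": [[[0, 0, -0.2], [0, 0, 0], 0.4], [[0, 0, -0.4], [0, 0, 0], 0.4], [[0, 0, -0.4], [0, 0, 0], 0.4], [[0, 0, -0.3], [0, 0, 0], 0.4], [[0, -0.4, 0], [0, 0, 0], 0.4], [[0, -0.4, 0], [0, 0, 0], 0.4], [[0, -0.4, 0], [0, 0, 0], 0.4], [[0, -0.4, 0], [0, 0, 0], 0.4], [[0, 0, 0], [0, 0, 0], 0.4], [[0, 0, 0], [0, 0, 0], 0.4]]}}

```text
time: 19.35
eef_pos: [0.5418, 0.0071, 0.1608]
ee_rot: [0.297, -3.127, -0.0]
force: [-1.3, 0.2, -0.4]
finger_gap: 0.0592
grasp_force: 0.0
```

Run:
```python
from h import *
from scipy.optimize import least_squares
st()
c=camera("top");s=camera("side")
a=c["pixels"][130:230,225:310]; b=s["pixels"][225:305,215:325]
a=cv2.resize(a,None,fx=5,fy=5,interpolation=cv2.INTER_CUBIC); b=cv2.resize(b,None,fx=5,fy=5,interpolation=cv2.INTER_CUBIC)
v=np.zeros((500,425+550,3),np.uint8); v[:500,:425]=a; v[:400,425:]=b
cv2.imwrite("pics/v3.png",cv2.resize(v[:,:,::-1],None,fx=.82,fy=.82))
# knob blobs: seed near the predicted pixel
K=[]
for cam in(c,s):
    u=proj(cam,[jw(138,1,49)])[0]; im=cam["pixels"].max(2).astype(int); m=np.zeros(im.shape,np.uint8)
    x,y=np.round(u).astype(int); m[y-12:y+12,x-12:x+12]=im[y-12:y+12,x-12:x+12]<50
    n,l,sta,ce=cv2.connectedComponentsWithStats(m); i=1+np.argmax(sta[1:,4]); print(u,ce[i],sta[i]); K.append(ce[i])
q=least_squares(lambda P:np.r_[proj(c,[P])[0]-K[0],proj(s,[P])[0]-K[1]],jw(138,0,49)); print("knob world",q.x,"jig",wj(q.x),q.fun)
# residual of pallet: expected corner pixels of plate at the seat
```

```text
t 19.35 jig mm [ -21.2  -156.67  160.83] F jig [-1.23  0.49 -0.36] T jig [ 0.003 -0.007 -0.032] gap 0.0592 grip 0.0
[256.43661688 142.41506005] [256.55555556 142.55555556] [254 140   6   6  27]
[223.53415563 245.27821884] [223.8 244.6] [221 241   6   7  15]
knob world [0.66739544 0.19154433 0.05093465] jig [137.16922594   0.50148722  50.93464586] [-0.00683345 -0.0182113   0.01596826  0.00222731]
```

View pics/v3.png

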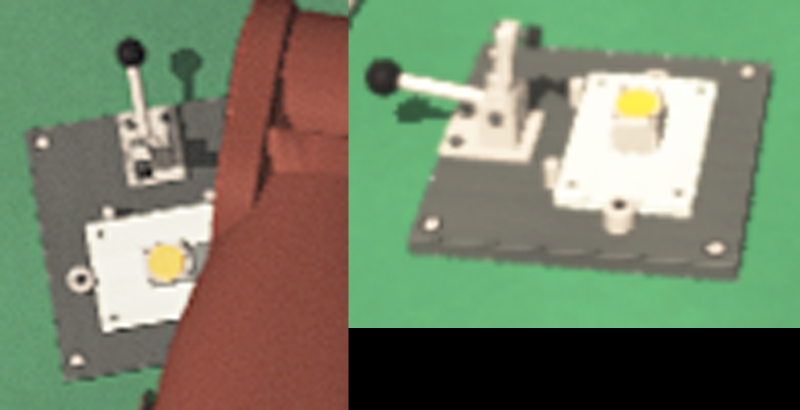

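The pallet sits flat, touching both dowels and the stop button (top crop at (80,278)). The knob is at crop (130,52), triangulated at jig (137, 0.5, 51). Going above the knob.

Call:
{"name": "move_arm", "arguments": {"series": [[[-0.4, 0, 0], [0, 0, 0], 0.4], [[-0.4, 0, 0], [0, 0, 0], 0.4], [[-0.4, 0, 0], [0, 0, 0], 0.4], [[-0.395, 0, 0], [0, 0, 0], 0.4], [[0, 0.4, 0], [0, 0, 0], 0.4], [[0, 0.4, 0], [0, 0, 0], 0.4], [[0, 0.4, 0], [0, 0, 0], 0.4], [[0, 0.39, 0], [0, 0, 0], 0.4], [[0, 0, 0.3], [0, 0, 0], 0.4], [[0, 0, 0.3], [0, 0, 0], 0.4], [[0, 0, 0], [0, 0, 0], 0.4], [[0, 0, 0], [0, 0, 0], 0.4]]}}

```text
time: 20.65
eef_pos: [0.6675, 0.1952, 0.1011]
ee_rot: [0.302, -3.126, -0.0]
force: [-0.3, 0.3, 0.6]
finger_gap: 0.0599
grasp_force: 0.0
```

Run:
```python
from h import *
st();togo(jw(138.3,2.5,32),rzdown(JY,1))
```

```text
t 20.65 jig mm [137.94   4.09 101.13] F jig [-0.29  0.32  0.59] T jig [-0.051 -0.013  0.034] gap 0.0599 grip 0.0
q [ 0.179  0.702  0.173  1.043  0.    -0.013] turn(frac) [ 0.    -0.001  0.001] deg [ 0.01 -0.06  0.08]
shift frac before turn [-0.004 -0.016  0.691] after turn [-0.004 -0.016  0.691]
```

Call:
{"name": "move_arm", "arguments": {"series": [[[0, -0.015, 0.3], [0, 0, 0], 0.4], [[0, 0, 0.3], [0, 0, 0], 0.4], [[0, 0, 0.09], [0, 0, 0], 0.4], [[0, 0, 0], [0, 0, 0], 0], [[0, 0, 0], [0, 0, 0], -0.3], [[0, 0, 0], [0, 0, 0], -1], [[0, 0, 0], [0, 0, 0], -1], [[0, 0, 0], [0, 0, 0], -1], [[0, 0, 0], [0, 0, 0], -1]], "newtons": 30}}

```text
time: 21.55
eef_pos: [0.6698, 0.1941, 0.0339]
ee_rot: [-0.301, 3.124, 0.003]
force: [0.2, 6.0, 3.0]
finger_gap: 0.0224
grasp_force: 29.3
```

Run:
```python
from h import *
st()
```

```text
t 21.55 jig mm [139.99   2.54  33.87] F jig [1.34 5.85 2.97] T jig [ 1.073 -0.338 -0.004] gap 0.0224 grip 29.27576869726181
```

The knob is gripped. I'll start the arc, with a 1 mm y correction to relieve side load.

Call:
{"name": "move_arm", "arguments": {"series": [[[0, 0.01, 0], [0, 0, 0], -1], [[0.011, 0, -0.075], [0, 0, 0], -1], [[0.019, 0, -0.074], [0, 0, 0], -1], [[0.026, 0, -0.071], [0, 0, 0], -1], [[0.033, 0, -0.068], [0, 0, 0], -1], [[0.04, 0, -0.065], [0, 0, 0], -1], [[0.046, 0, -0.06], [0, 0, 0], -1], [[0, 0, 0], [0, 0, 0], -1]]}}

```text
time: 22.35
eef_pos: [0.6501, 0.1903, 0.0742]
ee_rot: [0.301, -3.126, 0.0]
force: [-2.1, 2.0, -0.6]
finger_gap: 0.0216
grasp_force: 30.3
```

Run:
```python
from h import *
st()
```

```text
t 22.35 jig mm [119.92   2.57  74.15] F jig [-1.68  2.39 -0.65] T jig [0.469 0.308 0.036] gap 0.0216 grip 30.255054831504822
```

Call:
{"name": "move_arm", "arguments": {"series": [[[0.052, 0, -0.056], [0, 0, 0], -1], [[0.057, 0, -0.05], [0, 0, 0], -1], [[0.062, 0, -0.044], [0, 0, 0], -1], [[0.066, 0, -0.038], [0, 0, 0], -1], [[0.069, 0, -0.031], [0, 0, 0], -1], [[0.072, 0, -0.024], [0, 0, 0], -1], [[0, 0, 0], [0, 0, 0], -1]]}}

```text
time: 23.05
eef_pos: [0.6131, 0.183, 0.0984]
ee_rot: [-0.3, 3.127, -0.0]
force: [-1.3, 2.0, 3.9]
finger_gap: 0.0221
grasp_force: 30.0
```

Run:
```python
from h import *
st()
```

```text
t 23.05 jig mm [82.26  2.5  98.39] F jig [-0.93  2.25  3.86] T jig [ 0.444 -0.068 -0.033] gap 0.0221 grip 29.975553452968597
```

Call:
{"name": "move_arm", "arguments": {"series": [[[0.037, 0, -0.012], [0, 0, 0], -1], [[0.037, 0, -0.008], [0, 0, 0], -1], [[0.037, 0, -0.006], [0, 0, 0], -1], [[0.037, 0, -0.004], [0, 0, 0], -1], [[0.02, 0, 0], [0, 0, 0], -1], [[0, 0, 0], [0, 0, 0], -1]]}}

```text
time: 23.65
eef_pos: [0.5977, 0.18, 0.101]
ee_rot: [-0.3, 3.126, 0.0]
force: [2.8, 3.1, 6.5]
finger_gap: 0.022
grasp_force: 30.2
```

Run:
```python
from h import *
st()
```

```text
t 23.65 jig mm [ 66.53   2.48 101.03] F jig [3.38 2.48 6.45] T jig [ 0.485 -0.657 -0.04 ] gap 0.022 grip 30.22929310798645
```

Call:
{"name": "move_arm", "arguments": {"series": [[[0.01, 0, -0.005], [0, 0, 0], -1], [[0.01, 0, 0], [0, 0, 0], -1], [[0, 0, 0], [0, 0, 0], -1]]}}

```text
time: 23.95
eef_pos: [0.5956, 0.1796, 0.1011]
ee_rot: [-0.3, 3.127, -0.0]
force: [2.1, 2.5, 4.6]
finger_gap: 0.0219
grasp_force: 30.0
```

Run:
```python
from h import *
st()
```

```text
t 23.95 jig mm [ 64.38   2.49 101.13] F jig [2.51 2.04 4.59] T jig [ 0.469 -0.825 -0.027] gap 0.0219 grip 29.95654821395874
```

Call:
{"name": "move_arm", "arguments": {"series": [[[0.01, 0, 0], [0, 0, 0], -1], [[0, 0, 0], [0, 0, 0], -1]]}}

```text
time: 24.15
eef_pos: [0.5946, 0.1795, 0.1012]
ee_rot: [-0.3, 3.127, -0.0]
force: [3.7, 2.9, 4.2]
finger_gap: 0.022
grasp_force: 30.0
```

Run:
```python
from h import *
st()
```

```text
t 24.15 jig mm [ 63.45   2.49 101.18] F jig [4.14 2.19 4.16] T jig [ 0.465 -0.925 -0.093] gap 0.022 grip 30.009751617908478
```

Call:
{"name": "move_arm", "arguments": {"series": [[[0.01, 0, 0], [0, 0, 0], -1], [[0.01, 0, 0], [0, 0, 0], -1], [[0, 0, 0], [0, 0, 0], -1]]}}

```text
time: 24.45
eef_pos: [0.5926, 0.1791, 0.1012]
ee_rot: [-0.3, 3.127, -0.0]
force: [4.2, 2.4, 5.1]
finger_gap: 0.0221
grasp_force: 29.7
```

Run:
```python
from h import *
st()
```

```text
t 24.45 jig mm [ 61.33   2.48 101.17] F jig [4.58 1.56 5.09] T jig [ 0.515 -0.876 -0.114] gap 0.0221 grip 29.71329152584076
```

Call:
{"name": "move_arm", "arguments": {"series": [[[0.01, 0, 0], [0, 0, 0], -1], [[0, 0, 0], [0, 0, 0], -1]]}}

```text
time: 24.65
eef_pos: [0.5917, 0.1789, 0.1012]
ee_rot: [-0.3, 3.127, -0.0]
force: [3.6, 2.7, 5.1]
finger_gap: 0.0218
grasp_force: 29.7
```

Run:
```python
from h import *
st()
```

```text
t 24.65 jig mm [ 60.42   2.49 101.21] F jig [4.01 1.96 5.09] T jig [ 0.479 -0.878 -0.032] gap 0.0218 grip 29.736962914466858
```

Call:
{"name": "move_arm", "arguments": {"series": [[[0.01, 0, 0], [0, 0, 0], -1], [[0, 0, 0], [0, 0, 0], -1]]}}

```text
time: 24.85
eef_pos: [0.5905, 0.1786, 0.1011]
ee_rot: [0.3, -3.127, 0.0]
force: [2.9, 2.4, 5.5]
finger_gap: 0.0214
grasp_force: 29.5
```

Run:
```python
from h import *
st()
```

```text
t 24.85 jig mm [ 59.19   2.47 101.06] F jig [3.27 1.79 5.5 ] T jig [ 0.446 -0.782 -0.095] gap 0.0214 grip 29.454436898231506
```

Call:
{"name": "move_arm", "arguments": {"series": [[[0.01, 0, 0], [0, 0, 0], -1], [[0, 0, 0], [0, 0, 0], -1]]}}

```text
time: 25.05
eef_pos: [0.5895, 0.1785, 0.1011]
ee_rot: [0.3, -3.127, 0.0]
force: [2.7, 3.2, 6.6]
finger_gap: 0.022
grasp_force: 29.5
```

Run:
```python
from h import *
st()
s=camera("side"); cv2.imwrite("pics/s4.png",cv2.resize(s["pixels"][185:305,215:335][:,:,::-1],None,fx=5,fy=5,interpolation=cv2.INTER_CUBIC))
```

```text
t 25.05 jig mm [ 58.25   2.47 101.12] F jig [3.24 2.68 6.61] T jig [ 0.453 -0.751 -0.059] gap 0.022 grip 29.477780163288116
```

View pics/s4.png

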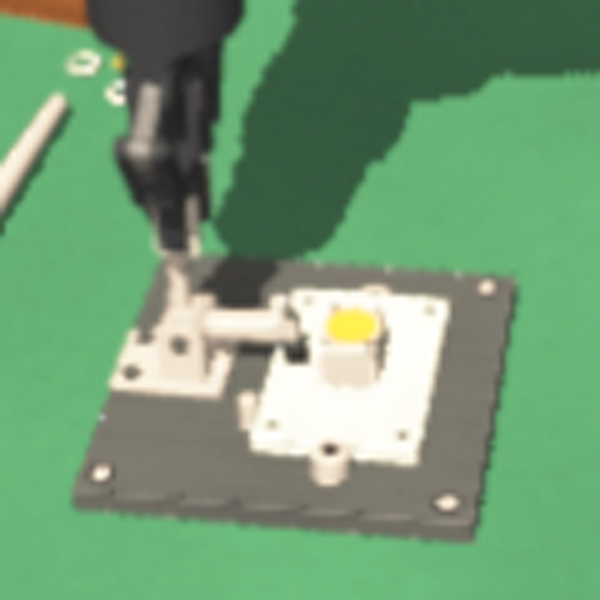

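The clamp arm is nearly level and the pad (crop (295,350)) is at the plate, but the ball is probably slipping in the grip because Fx has stalled. I'll release and push the knob from behind with shut fingers instead.

Call:
{"name": "move_arm", "arguments": {"series": [[[0, 0, 0], [0, 0, 0], 0.2], [[0, 0, 0], [0, 0, 0], 0.4], [[0, 0, 0], [0, 0, 0], 0.4], [[0, 0, -0.3], [0, 0, 0], 0.4], [[0, 0, -0.3], [0, 0, 0], 0.4], [[-0.25, 0, 0], [0, 0, 0], -1], [[-0.25, 0, 0], [0, 0, 0], -1], [[0, 0, 0], [0, 0, 0], -1], [[0, 0, 0], [0, 0, 0], -1], [[0, 0, 0], [0, 0, 0], -1], [[0, 0, 0], [0, 0, 0], -1]]}}

```text
time: 26.2
eef_pos: [0.6378, 0.1879, 0.1609]
ee_rot: [0.3, -3.126, 0.0]
force: [-0.4, -0.2, -0.6]
finger_gap: 0.0
grasp_force: 0.0
```

Run:
```python
from h import *
from scipy.optimize import least_squares
st()
c=camera("top");s=camera("side")
for n,cam in(("top",c),("side",s)):
    u=proj(cam,[jw(62,1,120)])[0]; im=cam["pixels"].max(2).astype(int); m=np.zeros(im.shape,np.uint8)
    x,y=np.round(u).astype(int); m[y-12:y+12,x-12:x+12]=im[y-12:y+12,x-12:x+12]<50
    n_,l,sta,ce=cv2.connectedComponentsWithStats(m); print(n,u,np.c_[ce[1:],sta[1:]].round(1).tolist())
```

```text
t 26.2 jig mm [107.43   2.56 160.9 ] F jig [-0.41 -0.17 -0.59] T jig [-0.01   0.037 -0.041] gap 0.0 grip 0.0
top [257.20107521 162.9630998 ] [[257.8, 161.5, 255.0, 159.0, 6.0, 6.0, 26.0]]
side [249.96389219 225.36172259] [[249.3, 226.1, 245.0, 222.0, 8.0, 8.0, 25.0]]
```

The knob is still about 4 mm open, so it did slip. I'll push it from behind.

Call:
{"name": "move_arm", "arguments": {"series": [[[0, 0, 0.35], [0, 0, 0], -1], [[0, 0, 0.3], [0, 0, 0], -1], [[0.05, 0, 0], [0, 0, 0], -1], [[0.05, 0, 0], [0, 0, 0], -1], [[0.03, 0, 0], [0, 0, 0], -1], [[0, 0, 0], [0, 0, 0], -1]]}}

```text
time: 26.9
eef_pos: [0.6265, 0.1857, 0.098]
ee_rot: [-0.3, 3.125, 0.0]
force: [0.1, -0.6, -0.1]
finger_gap: 0.0001
grasp_force: 0.0
```

Run:
```python
from h import *
st()
```

```text
t 26.9 jig mm [95.87  2.53 97.97] F jig [-0.01 -0.57 -0.13] T jig [ 0.063 -0.008 -0.036] gap 0.0001 grip 0.0
```

Call:
{"name": "move_arm", "arguments": {"series": [[[0.03, 0, 0], [0, 0, 0], -1], [[0, 0, 0], [0, 0, 0], -1]]}}

```text
time: 27.1
eef_pos: [0.6231, 0.185, 0.0968]
ee_rot: [-0.3, 3.126, 0.0]
force: [0.1, 0.2, -0.1]
finger_gap: 0.0004
grasp_force: 0.0
```

Run:
```python
from h import *
st()
```

```text
t 27.1 jig mm [92.45  2.54 96.78] F jig [ 0.18  0.14 -0.1 ] T jig [-0.016 -0.011  0.009] gap 0.0004 grip 0.0
```

Call:
{"name": "move_arm", "arguments": {"series": [[[0.02, 0, 0], [0, 0, 0], -1], [[0, 0, 0], [0, 0, 0], -1]]}}

```text
time: 27.3
eef_pos: [0.6208, 0.1846, 0.0961]
ee_rot: [0.3, -3.127, 0.0]
force: [0.1, 0.2, 1.0]
finger_gap: 0.0001
grasp_force: 0.0
```

Run:
```python
from h import *
st()
```

```text
t 27.3 jig mm [90.14  2.52 96.07] F jig [0.16 0.16 0.98] T jig [ 0.017  0.01  -0.015] gap 0.0001 grip 0.0
```

Call:
{"name": "move_arm", "arguments": {"series": [[[0.02, 0, 0], [0, 0, 0], -1], [[0, 0, 0], [0, 0, 0], -1]]}}

```text
time: 27.5
eef_pos: [0.6194, 0.1843, 0.0962]
ee_rot: [-0.3, 3.126, 0.0]
force: [1.8, 0.2, -0.3]
finger_gap: 0.0005
grasp_force: 0.8
```

Call:
{"name": "move_arm", "arguments": {"series": [[[0.015, 0, 0], [0, 0, 0], -1], [[0, 0, 0], [0, 0, 0], -1]]}}

```text
time: 27.7
eef_pos: [0.618, 0.184, 0.0963]
ee_rot: [-0.3, 3.126, 0.0]
force: [2.2, -0.3, 2.2]
finger_gap: 0.0001
grasp_force: 1.3
```

Call:
{"name": "move_arm", "arguments": {"series": [[[0.01, 0, 0], [0, 0, 0], -1], [[0, 0, 0], [0, 0, 0], -1]]}}

```text
time: 27.9
eef_pos: [0.6167, 0.1837, 0.0962]
ee_rot: [-0.3, 3.127, 0.0]
force: [2.0, -0.2, 1.5]
finger_gap: -0.0
grasp_force: 1.3
```

Run:
```python
from h import *
st()
```

```text
t 27.9 jig mm [85.93  2.49 96.19] F jig [ 1.92 -0.56  1.46] T jig [ 0.03  -0.48  -0.031] gap -0.0 grip 1.288834847509861
```

The knob is moving at the pivot friction of about 2 N. I'll keep going until the pad bears.

Call:
{"name": "move_arm", "arguments": {"series": [[[0.01, 0, 0], [0, 0, 0], -1], [[0, 0, 0], [0, 0, 0], -1]]}}

```text
time: 28.1
eef_pos: [0.6156, 0.1836, 0.0961]
ee_rot: [-0.301, 3.127, 0.0]
force: [2.2, 0.5, 2.7]
finger_gap: -0.0
grasp_force: 1.2
```

Call:
{"name": "move_arm", "arguments": {"series": [[[0.01, 0, 0], [0, 0, 0], -1], [[0, 0, 0], [0, 0, 0], -1]]}}

```text
time: 28.3
eef_pos: [0.6148, 0.1834, 0.0961]
ee_rot: [-0.3, 3.127, 0.0]
force: [2.8, 0.2, 1.6]
finger_gap: 0.0001
grasp_force: 1.6
```

Run:
```python
from h import *
st()
```

```text
t 28.3 jig mm [83.94  2.49 96.13] F jig [ 2.82 -0.37  1.59] T jig [-0.015 -0.561  0.03 ] gap 0.0001 grip 1.5922080539166927
```

Call:
{"name": "move_arm", "arguments": {"series": [[[0.01, 0, 0], [0, 0, 0], -1], [[0, 0, 0], [0, 0, 0], -1]]}}

```text
time: 28.5
eef_pos: [0.6139, 0.1832, 0.0962]
ee_rot: [-0.3, 3.127, 0.0]
force: [3.8, 1.2, 3.0]
finger_gap: -0.0001
grasp_force: 2.0
```

Call:
{"name": "move_arm", "arguments": {"series": [[[0.01, 0, 0], [0, 0, 0], -1], [[0, 0, 0], [0, 0, 0], -1]]}}

```text
time: 28.7
eef_pos: [0.613, 0.183, 0.0963]
ee_rot: [-0.3, 3.126, 0.0]
force: [4.9, 0.9, 4.0]
finger_gap: -0.0002
grasp_force: 2.4
```

Run:
```python
from h import *
st()
```

```text
t 28.7 jig mm [82.14  2.51 96.26] F jig [ 4.97 -0.08  4.01] T jig [ 0.031 -0.897  0.008] gap -0.0002 grip 2.4206166341900826
```

Call:
{"name": "move_arm", "arguments": {"series": [[[0.01, 0, 0], [0, 0, 0], -1], [[0.01, 0, 0], [0, 0, 0], -1], [[0, 0, 0], [0, 0, 0], -1]]}}

```text
time: 29.0
eef_pos: [0.6113, 0.1827, 0.0964]
ee_rot: [-0.3, 3.126, 0.0]
force: [3.9, 1.4, 3.7]
finger_gap: -0.0002
grasp_force: 2.8
```

Run:
```python
from h import *
st()
```

```text
t 29.0 jig mm [80.43  2.51 96.39] F jig [4.11 0.63 3.73] T jig [ 0.02  -1.087 -0.054] gap -0.0002 grip 2.847495675086975
```

Call:
{"name": "move_arm", "arguments": {"series": [[[0.01, 0, 0], [0, 0, 0], -1], [[0, 0, 0], [0, 0, 0], -1]]}}

```text
time: 29.2
eef_pos: [0.6106, 0.1826, 0.0965]
ee_rot: [-0.3, 3.125, 0.0]
force: [5.9, 1.1, 4.7]
finger_gap: 0.0
grasp_force: 3.2
```

Run:
```python
from h import *
st()
```

```text
t 29.2 jig mm [79.69  2.5  96.49] F jig [ 6.02 -0.02  4.72] T jig [-0.003 -1.166  0.018] gap 0.0 grip 3.150355853140354
```

Call:
{"name": "move_arm", "arguments": {"series": [[[0.01, 0, 0], [0, 0, 0], -1], [[0, 0, 0], [0, 0, 0], -1]]}}

```text
time: 29.4
eef_pos: [0.6103, 0.1825, 0.0966]
ee_rot: [-0.3, 3.124, 0.001]
force: [7.9, 1.1, 2.4]
finger_gap: -0.0001
grasp_force: 4.4
```

Run:
```python
from h import *
st()
```

```text
t 29.4 jig mm [79.4   2.48 96.65] F jig [ 7.98 -0.45  2.37] T jig [ 0.02  -1.713 -0.026] gap -0.0001 grip 4.426300451159477
```

Call:
{"name": "move_arm", "arguments": {"series": [[[0.01, 0, 0], [0, 0, 0], -1], [[0, 0, 0], [0, 0, 0], -1]]}}

```text
time: 29.6
eef_pos: [0.6101, 0.1825, 0.0967]
ee_rot: [-0.3, 3.123, 0.001]
force: [11.2, 2.1, 1.7]
finger_gap: -0.0002
grasp_force: 5.9
```

Run:
```python
from h import *
st()
```

```text
t 29.6 jig mm [79.21  2.48 96.74] F jig [11.4  -0.04  1.69] T jig [ 0.08  -2.276 -0.01 ] gap -0.0002 grip 5.899036601185799
```

The stiffness rose sharply at 11.4 N, so the pad is fully yielded and bearing. Backing away for a final look.

Call:
{"name": "move_arm", "arguments": {"series": [[[-0.1, 0, 0], [0, 0, 0], -1], [[-0.3, 0, 0], [0, 0, 0], -1], [[0, 0, -0.3], [0, 0, 0], -1], [[0, 0, -0.4], [0, 0, 0], -1], [[0, -0.45, 0], [0, 0, 0], -1], [[0, -0.45, 0], [0, 0, 0], -1], [[0, -0.45, 0], [0, 0, 0], -1], [[0, -0.45, 0], [0, 0, 0], -1], [[0, 0, 0], [0, 0, 0], -1], [[0, 0, 0], [0, 0, 0], -1]]}}

```text
time: 30.6
eef_pos: [0.68, 0.0121, 0.1649]
ee_rot: [0.297, -3.124, -0.001]
force: [-0.3, -0.0, 0.6]
finger_gap: -0.0005
grasp_force: 0.0
```

Run:
```python
from h import *
from scipy.optimize import least_squares
st()
c=camera("top");s=camera("side"); K=[]
for cam in(c,s):
    u=proj(cam,[jw(58,1,120)])[0]; im=cam["pixels"].max(2).astype(int); m=np.zeros(im.shape,np.uint8)
    x,y=np.round(u).astype(int); m[y-12:y+12,x-12:x+12]=im[y-12:y+12,x-12:x+12]<50
    n_,l,sta,ce=cv2.connectedComponentsWithStats(m); i=1+np.argmax(sta[1:,4]); K.append(ce[i])
q=least_squares(lambda P:np.r_[proj(c,[P])[0]-K[0],proj(s,[P])[0]-K[1]],jw(58,0,120)); print("knob jig",wj(q.x),q.fun)
# dowel/stop vs plate corners, predicted seat outline error using plate top corners
a=c["pixels"][140:230,225:310]; b=s["pixels"][205:305,215:325]
v=np.zeros((400,340+440,3),np.uint8); v[:360,:340]=cv2.resize(a,None,fx=4,fy=4,interpolation=cv2.INTER_CUBIC); v[:400,340:]=cv2.resize(b,None,fx=4,fy=4,interpolation=cv2.INTER_CUBIC)
cv2.imwrite("pics/v5.png",v[:,:,::-1])
```

```text
t 30.6 jig mm [ 115.36 -178.11  164.91] F jig [-0.28  0.03  0.61] T jig [ 0.036  0.055 -0.018] gap -0.0005 grip 0.0
knob jig [ 56.97804862   0.36892592 115.1478607 ] [ 0.04944111  0.1472829  -0.12841692 -0.0156423 ]
```

View pics/v5.png

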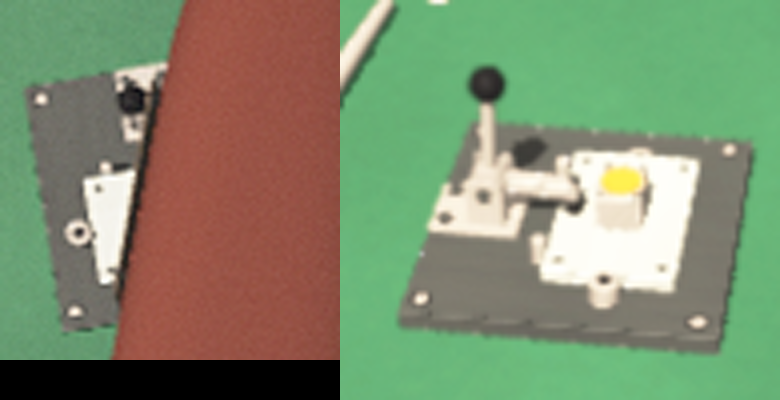

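The picture shows the clamp closed (knob about 5 mm past vertical, roughly -0.066 rad) and the pad on the plate at crop (575,200). The pallet still touches the stop (603,290) and the dowels (540,245) and (563,165). Handing in.

```bash
python3 -c "
from rig import *
print(sign_off())"
```

```text
the job is handed in; nothing more can be done
None
```

The job is handed in: by force readings and the last pictures, the pallet is flat and home on both dowels and the end stop (pressed at about 15 N each). The clamp pad bears on it at about -0.066 rad, after I finished closing it by pushing the knob from behind because it slipped in the grip.

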